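# Fold away the printer's hand-feed tray

## Robot

A 7-joint arm with a two-finger parallel gripper is mounted at the origin on the work surface. World frame = base frame: x ahead of the robot, y to its left, z up, the work surface at z = 0. Lengths are in m, angles in rad, forces in N, time in s.
With the tool pointing down it reaches from about 0.4 to 0.85 m from the base axis. Payload 10.4 kg.
Tool frame: the origin (TCP) lies midway between the tips of the shut fingers; the grasp point (between the pads) lies 19 mm behind it (bot.hold_point_z is the distance from the TCP to the grasp point, in m); z points along the fingers, y is the direction in which the jaws open and shut (so a half turn about z gives the same grasp; the last joint's range is limited). The gripper opens to 87 mm and grips with 3 to 60 N. Pads are 19 mm wide; open, the fingers measure 117 mm over their backs; the gripper's body (75 mm by 190 mm) begins 51 mm behind the grasp point.
Start: joints at [-1.331, 0.332, -0.065, 1.46, 0.022, 1.35, -0.088], TCP at [0.162, 0.604, 0.223] pointing down, gripper open.
Joint ranges: [-2.6, 2.6], [-0.5, 2.12], [-1.47, 1.34], [0.16, 2.42], [-1.27, 4.41], [0.06, 2.06], [-2.6, 2.6]. Speed limits (rad/s): [2.22, 2.22, 2.79, 2.79, 3.14, 3.14, 3.14].

## Interface

Orientations are given as a rotation vector (axis times angle).
In Python, from workcell import bot gives the robot as it stands. The module is installed in compiled form; this text tells all that it offers.
- The arm moves only by the tool step_arm, never from a script. Its argument "commands" is text: rows parted by semicolons, each of 4 numbers parted by spaces: the shift along the tool's x, y, z each as a share of 250 mm, from -1 to 1, then the turn about the tool's z as a share of 0.5 rad, from -1 to 1. In form: x y z yaw; .... A call has exactly 8 rows; each row is the pose to reach, as a shift and turn from the pose commanded when the call began, along the tool's axes at that moment; what a row does not reach only later rows make up. A row lasts 1/8 s, in which the tool goes at most 62.5 mm and 10.7 degrees, less where a joint would pass 70% of its speed; a pose out of reach is approached as far as the arm can. A call with a number of a shift or a turn outside -1 to 1 is refused whole. A call with a gripper value outside its range is refused whole. "gripper" is the closure, from 0 (fully open) to 1 (shut), set as the call begins (left out, the last holds). The fingers move at their own pace and stop on an object; "newtons" is the grip in N (left out, the last holds). Time passes only in rows, so rows that repeat a pose let the fingers close, or fill a call up. It gives the time, the measured TCP pose, the force and the opening at its end, in the units of the state.
- bot.sense(): the state, without advancing time (a new reading comes with each control period).
- bot.camera(name): name is "side" or "top"; returns (picture, depth): 420x560x3 uint8, red, green, blue; 420x560 float32, m along the optical axis (not along the pixel's ray), 0 where there is no reading.
- bot.camera_model(name): a dict with "intrinsics" (3x3 intrinsics, pixels), "camera_from_world" (4x4, takes a point from world to camera coordinates). Camera axes: x right, y down, z forward; pixel columns grow to the right and rows downward; lengths in m; the calibration is good to about 2 mm. A picture is of the moment at which its call begins. camera_model takes no time and is no camera call.
- bot.hand_in(): hands the job in, once; it reports no verdict.
The state is a dict: "time_s": time; "joints": joint angles; "dq": joint speeds; "joint_torque": joint torques, N m; "tool_pos": TCP position; "ee_rot": TCP orientation; "wrist_force": force on the tool from outside, world axes, zero at the start; "moment": the same for the moment, N m; "finger_gap": opening from 0.0 (shut) to 1.0 (fully open).
Only numpy, scipy, OpenCV 4.12 (cv2) and the standard library are available. Lean on these libraries where they do the work, as an engineer would, in place of code of your own. Each camera call takes 0.05 s, during which the arm holds its last target. There are 200 camera calls.

## Task

Fold away the printer's hand-feed tray, working from its outer end in: lay the blue paper stop flat on the grey extension, fold the extension over flat onto the tray, then swing the tray up and press it until its catch clicks and it stays shut flush in the printer's front. Do it gently, without forcing or striking the printer, and leave the things on the desk where they are.

Things in the scene. Friction and masses are not known exactly. Their poses are not given: they have to be found in the camera images.
- printer: White desktop printer, 370 x 370 x 275 mm high, fixed. Origin: centre of its underside; its front looks along its own -x. Tray opening: 244 mm wide, 87 to 246 mm high; its front plane is 185 mm from the origin. Tray, extension and paper stop are a chain of hinged panels; their hinge lines run along the printer's y, and all fold upwards and over towards the printer.
- tray (a joint): Hinge of the white tray (236 mm wide, 148 mm hinge to edge, 6 mm thick, 15 mm rails inside): 0 is shut, upright and flush; 1.31 rad is open on its stop, 15 degrees above level, as at the start. 0.4 N m lifts it; let go, it falls open. A sprung catch, met at 0.09 rad, takes 8 to 15 N near the edge, gives way at 0.05 rad with a drop in force, then holds the tray; a rigid stop follows at 0.
- extension (a joint): Hinge of the grey extension (170 mm wide, 114 mm hinge to free edge, 6 mm thick), hinged near the tray's free edge: 0 is folded flat on the tray's inner (upper) face, growing as it swings up and out; 3.05 rad is its outer stop, nearly in line with the tray. Stiff hinge (0.075 N m): it stays where it is left. Its underside, while out, is 5.5 mm from the hinge line.
- stop (a joint): Hinge of the blue paper stop (130 mm wide, 62 mm hinge to free edge, 5 mm thick), hinged at the extension's free edge: 0 is flat on the face of the extension that looks up while it is out; 1.57 rad stands square to it; 1.95 rad is its outer stop. Stiff hinge (0.018 N m): stays where left. Its face away from the printer is 4.5 mm from the hinge line.
- tray_hinge (a point): Middle of the tray's hinge line, 92 mm above the desk and 8 mm behind the plane of the printer's front. The outer face of the tray (outside when shut, underneath when open) is 8 mm from this line.
- tray_edge (a point): Middle of the tray's free edge, halfway through its thickness, 148 mm from the hinge. Its outer face is 3 mm from this point.
- extension_hinge (a point): Middle of the extension's hinge line, near the tray's free edge.
- extension_edge (a point): Middle of the extension's free edge, halfway through its thickness, 114 mm from its hinge. The stop's hinge is close to it.
- stop_hinge (a point): Middle of the stop's hinge line, at the extension's free edge.
- stop_edge (a point): Middle of the stop's free edge, halfway through its thickness, 62 mm from its hinge.
- mug: White mug, 80 mm across, 95 mm high, loose. Origin: centre of its underside.
- stapler: Red stapler, 140 x 36 x 42 mm, loose. Origin: centre of its underside.
- calculator: Dark calculator, 150 x 100 x 20 mm, loose. Origin: centre of its underside.
- tape_dispenser: Black tape dispenser, 160 x 58 x 86 mm, loose. Origin: centre of its underside.
- pen_cup: Dark pen cup, 76 mm across, 90 mm high (150 mm with its pens), loose. Origin: centre of its underside.
- note_cube: Block of coloured sticky notes, 76 x 76 x 30 mm, loose, lying in front of the printer below the open tray. Origin: centre of its underside.
- hole_punch: Hole punch, 115 x 100 x 75 mm, loose. Origin: centre of its underside.

How it is judged:
By the outcome, as a careful person would: the job done as asked, in the order asked, and still so for the second after the job is handed in, with the robot touching nothing.
It also fails if it takes over 64 s, if anything falls off the work surface, if the arm or the gripper's body presses on something with over 40 N, if the wrist force passes 120 N, or if a joint passes its speed limit or range.

## Working session

There is one attempt and no reset: what is moved stays moved. The work goes in short steps, Python scripts to look and compute and a tool call to move; the robot and the scene stay as the last step left them, time stands still between calls to the robot, and variables do not carry over. Pictures are saved under pics/ and viewed, about 8 in all and at most 12, crops included, and the job is handed in when it is done.

Besides the shell and the picture viewer there is one more tool, called after ">>>" by a JSON object that holds its "op" and its "data". step_arm: Moves the arm, as the interface text tells. Shift numbers are shares of 250 mm and turn numbers shares of 0.5 rad, none past 1 either way. Its arguments: {"type":"object","properties":{"commands":{"type":"string"},"gripper":{"type":"number"},"newtons":{"type":"number"}},"required":["commands"]}

```bash
mkdir -p pics; python3 - <<'E'
from workcell import bot
import cv2,numpy as np
np.set_printoptions(precision=4,suppress=True)
s=bot.sense()
for k,v in s.items(): print(k,np.round(v,4))
print(bot.hold_point_z)
for n in("side","top"):
    p,d=bot.camera(n); np.savez(f"{n}0.npz",p=p,d=d)
    cv2.imwrite(f"pics/{n}0.png",p[:,:,::-1]); m=bot.camera_model(n); print(n,m["intrinsics"],m["camera_from_world"])
E
```

```text
time_s 0.0
joints [-1.3306  0.3329 -0.0647  1.461   0.0216  1.3499 -0.0885]
dq [ 0.0001 -0.001   0.0005 -0.0009  0.0008 -0.0012 -0.0022]
joint_torque [ -0.0004 -62.3271   0.0245 -38.9876  -0.0613   0.0399   0.0001]
tool_pos [0.1623 0.6032 0.2217]
ee_rot [-0.4116 -3.1144  0.0023]
wrist_force [ 0.7298 -0.1716 -0.1232]
moment [-0.0361  0.0321  0.0097]
finger_gap 0.997
0.0187
side [[441.9632   0.     279.3498]
 [  0.     441.9632 199.0337]
 [  0.       0.       1.    ]] [[ 0.8159 -0.5781 -0.0065 -0.463 ]
 [-0.4447 -0.6203 -0.6461  0.3304]
 [ 0.3695  0.5301 -0.7632  1.3012]
 [ 0.      0.      0.      1.    ]]
top [[381.8263   0.     279.8741]
 [  0.     381.8263 201.0478]
 [  0.       0.       1.    ]] [[ 0.0134 -0.9999 -0.0009 -0.0145]
 [-0.9956 -0.0133 -0.0929  0.5725]
 [ 0.0929  0.0021 -0.9957  1.3187]
 [ 0.      0.      0.      1.    ]]
```

View pics/side0.png

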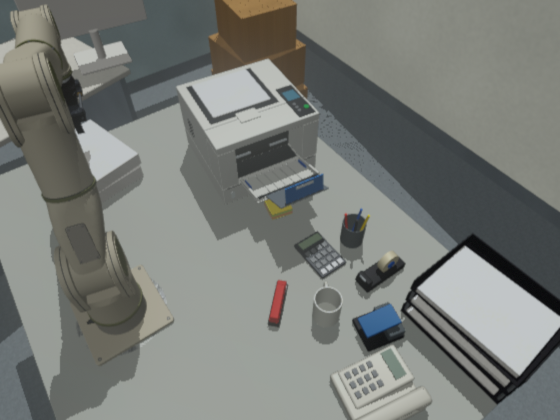

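View pics/top0.png

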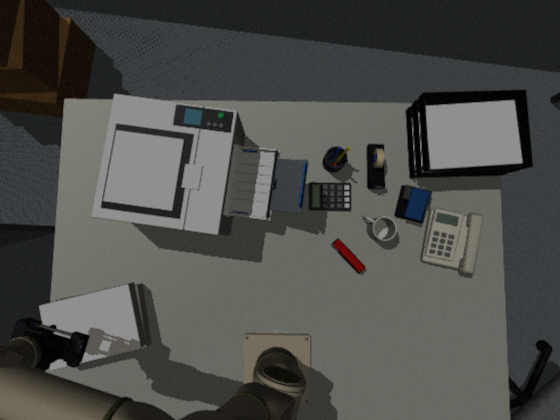

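Side view: printer at about (250,130), open tray (285,175), blue stop raised (305,188). Top view: printer at (170,165) with its front facing right (world −y), tray (250,180), extension and stop (290,185). The arm is clear at the left. Next I'll measure with the depth.

```bash
cat > h.py <<'E'
from workcell import bot
import cv2,numpy as np
np.set_printoptions(precision=4,suppress=True)
def world(n,d):
    m=bot.camera_model(n);K=m["intrinsics"];T=np.linalg.inv(m["camera_from_world"])
    v,u=np.indices(d.shape);r=np.stack([(u-K[0,2])/K[0,0],(v-K[1,2])/K[1,1],np.ones_like(d)],-1)*d[...,None]
    return r@T[:3,:3].T+T[:3,3]
def proj(n,P):
    m=bot.camera_model(n);c=np.atleast_2d(P)@m["camera_from_world"][:3,:3].T+m["camera_from_world"][:3,3]
    q=c@m["intrinsics"].T;return q[:,:2]/q[:,2:]
def shot(n):
    p,d=bot.camera(n);return p,world(n,d),d>0
def blue(p,W,ok):
    h=cv2.cvtColor(p,cv2.COLOR_RGB2HSV)
    return (h[...,0]>100)&(h[...,0]<130)&(h[...,1]>110)&(h[...,2]>40)&ok
E
python3 - <<'E'
from h import *
for n in("side","top"):
    z=np.load(n+"0.npz");p=z["p"];W=world(n,z["d"]);ok=z["d"]>0
    # printer top
    m=ok&(abs(W[...,2]-.275)<.006)&(W[...,0]>.3)&(W[...,1]>-.05)&(W[...,1]<.6)
    m=cv2.morphologyEx(m.astype(np.uint8),cv2.MORPH_OPEN,np.ones((3,3)))
    c=max(cv2.findContours(m,0,2)[0],key=cv2.contourArea);mm=np.zeros_like(m);cv2.drawContours(mm,[c],0,1,-1)
    P=W[(mm>0)&(m>0)];r=cv2.minAreaRect(P[:,:2].astype(np.float32));print(n,"top",np.median(P[:,2]),r,cv2.boxPoints(r))
    b=blue(p,W,ok)&(W[...,1]>-.15)&(W[...,1]<.2)&(W[...,0]>.3)
    b=b&(W[...,2]>.08)
    Q=W[b];v,u=np.nonzero(b);print("blue",len(Q),u.min(),u.max(),v.min(),v.max());print(np.percentile(Q,[1,50,99],axis=0))
    q=Q.mean(0);U,S,V=np.linalg.svd(Q-q);print(q,V)
    c0=(200,120,360,230) if n=="side" else (210,120,380,250)
    a,bb,cc,dd=c0;cv2.imwrite(f"pics/{n}c.png",cv2.resize(cv2.convertScaleAbs(p[bb:dd,a:cc,::-1],alpha=1.3),None,fx=4.5,fy=4.5,interpolation=2))
E
```

```text
side top 0.2742602053553447 ((0.6562996506690979, 0.3261236548423767), (0.37690430879592896, 0.3700307309627533), 82.7219467163086) [[0.4489 0.1626]
 [0.816  0.1158]
 [0.8637 0.4896]
 [0.4966 0.5365]]
blue 448 285 322 161 202
[[ 0.5439 -0.0881  0.1099]
 [ 0.6036 -0.0767  0.2132]
 [ 0.7306  0.0932  0.2463]]
[ 0.6067 -0.069   0.2107] [[-0.7872 -0.4462  0.4256]
 [-0.6153  0.6143 -0.4941]
 [-0.041  -0.6508 -0.7581]]
top top 0.2759426299750283 ((0.656467080116272, 0.3300616443157196), (0.3718135356903076, 0.36975693702697754), 82.75806427001953) [[0.4496 0.1689]
 [0.8164 0.1223]
 [0.8633 0.4912]
 [0.4965 0.5378]]
blue 126 234 306 150 213
[[ 0.5244 -0.0838  0.0964]
 [ 0.6115 -0.0706  0.244 ]
 [ 0.7372  0.1295  0.2508]]
[ 0.6184 -0.0388  0.2168] [[-0.3309 -0.7501  0.5726]
 [-0.9394  0.3198 -0.1239]
 [-0.0902 -0.5789 -0.8104]]
```

View pics/sidec.png

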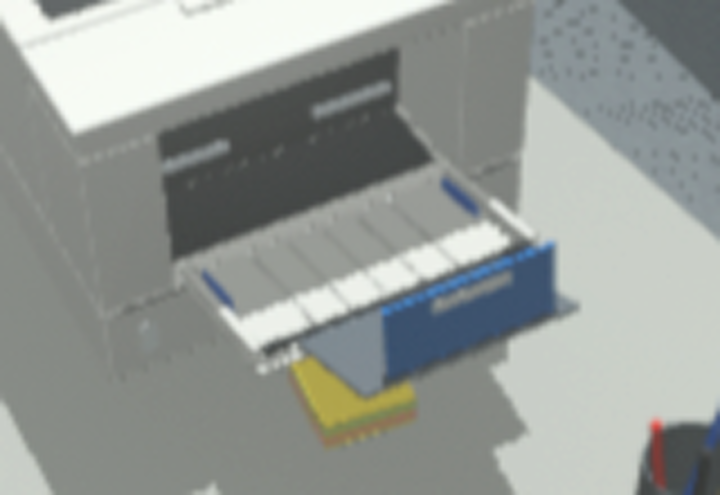

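View pics/topc.png

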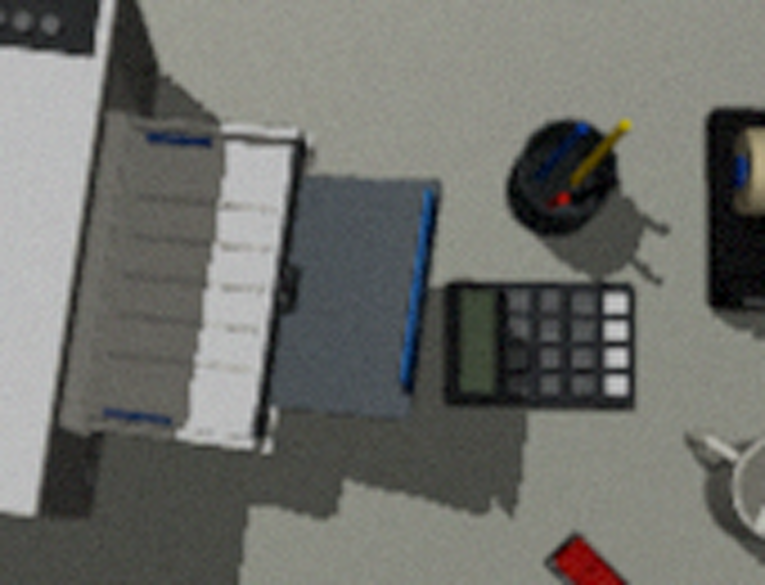

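Crops: the blue stop stands almost upright at the outer end. Its face is around side px (305,188), and its top is a thin line in the top view at (303,185). The grey extension is behind it, and the note cube sits under the tray, partly under the extension. I'll measure the chain profile in the printer's frame.

```bash
cat >> h.py <<'E'
# printer frame: t lateral, a outward from front plane, z
N=np.array([-.126,-.992]);T_=np.array([.992,-.126]);O=np.array([.6331,.1455])
def tp(W):
    q=W[...,:2]-O;return np.stack([q@T_,q@N,W[...,2]],-1)
def tw(t,a): return O+T_*t+N*a
def prof(n,p,W,ok,t0=-.05,t1=.05,a1=.32):
    P=tp(W);m=ok&(P[...,0]>t0)&(P[...,0]<t1)&(P[...,2]>.06)&(P[...,1]<a1)
    out=[]
    for a in np.arange(-.03,a1,.01):
        s=m&(abs(P[...,1]-a)<.005)
        if s.sum()>2: out.append((round(a,3),int(s.sum()),*np.round(np.percentile(P[s][:,2],[5,50,95]),3)))
    return out
E
python3 - <<'E'
from h import *
for n in("side","top"):
    z=np.load(n+"0.npz");p=z["p"];W=world(n,z["d"]);ok=z["d"]>0
    print(n);[print(*o) for o in prof(n,p,W,ok)]
    P=tp(W);b=blue(p,W,ok)&(P[...,1]>.19)&(P[...,1]<.3)&(P[...,2]>.13);Q=P[b]
    print("stop",len(Q),np.percentile(Q,[2,50,98],axis=0))
    if n=="side":
        for zz in np.arange(.15,.25,.01):
            s=abs(Q[:,2]-zz)<.005
            if s.sum()>3: print(round(zz,3),s.sum(),np.median(Q[s],axis=0))
    v,u=np.nonzero((P[...,2]>.14)&(P[...,1]>.2)&(P[...,1]<.3)&ok&(abs(P[...,0])<.15)); print("t ext",np.percentile(P[v,u][:,0],[1,99]))
E
```

```text
side
-0.03 129 0.083 0.269 0.275
-0.02 120 0.083 0.27 0.275
-0.01 98 0.083 0.271 0.276
0.0 262 0.088 0.259 0.275
0.01 46 0.089 0.093 0.097
0.02 48 0.092 0.095 0.098
0.03 47 0.095 0.099 0.101
0.04 53 0.097 0.1 0.104
0.05 47 0.099 0.103 0.106
0.06 47 0.102 0.106 0.109
0.07 49 0.106 0.109 0.112
0.08 54 0.109 0.111 0.114
0.09 49 0.112 0.114 0.117
0.1 55 0.113 0.116 0.12
0.11 32 0.117 0.119 0.123
0.12 9 0.132 0.135 0.136
0.13 54 0.133 0.137 0.142
0.14 23 0.138 0.141 0.145
0.15 11 0.143 0.145 0.148
0.16 10 0.145 0.149 0.152
0.17 6 0.15 0.151 0.153
0.18 5 0.157 0.159 0.16
0.19 3 0.166 0.166 0.166
0.22 209 0.211 0.234 0.245
0.23 314 0.178 0.199 0.23
stop 412 [[-0.0603  0.2185  0.1913]
 [-0.0065  0.2256  0.215 ]
 [ 0.0569  0.2302  0.2454]]
0.19 22 [-0.0097  0.2278  0.1929]
0.2 87 [-0.0018  0.2275  0.1992]
0.21 97 [-0.001   0.2264  0.2101]
0.22 76 [-0.0114  0.2255  0.2199]
0.23 42 [-0.036   0.2236  0.23  ]
0.24 73 [-0.0166  0.2212  0.2417]
t ext [-0.0812  0.0819]
top
-0.03 128 0.088 0.275 0.278
-0.02 207 0.085 0.273 0.278
-0.01 201 0.085 0.273 0.278
0.0 178 0.089 0.253 0.277
0.01 85 0.092 0.095 0.098
0.02 84 0.095 0.098 0.102
0.03 86 0.097 0.1 0.104
0.04 88 0.1 0.103 0.108
0.05 88 0.101 0.106 0.111
0.06 87 0.105 0.11 0.113
0.07 88 0.108 0.112 0.116
0.08 86 0.109 0.114 0.118
0.09 90 0.112 0.117 0.121
0.1 89 0.114 0.12 0.123
0.11 89 0.118 0.122 0.126
0.12 87 0.121 0.127 0.141
0.13 93 0.134 0.139 0.147
0.14 93 0.138 0.143 0.148
0.15 94 0.144 0.147 0.152
0.16 92 0.148 0.152 0.158
0.17 98 0.153 0.157 0.161
0.18 98 0.157 0.162 0.166
0.19 98 0.162 0.166 0.171
0.2 100 0.167 0.171 0.177
0.21 101 0.171 0.176 0.18
0.22 122 0.176 0.241 0.249
0.23 30 0.181 0.195 0.21
stop 102 [[-0.0592  0.216   0.2191]
 [ 0.0011  0.2195  0.2456]
 [ 0.0649  0.2239  0.2505]]
t ext [-0.0835  0.0821]
```

>>> {"op": "step_arm", "data": {"commands": "0 0 -0.25 0.3; 0 0 -0.5 0.6; 0 0 -0.75 0.9; -0.1 -0.1 -0.8 1; -0.2 -0.25 -0.8 1; -0.35 -0.4 -0.8 1; -0.5 -0.55 -0.8 1; -0.6 -0.67 -0.8 1", "gripper": 1, "newtons": 20}}

```text
time_s: 1.1
tool_pos: [0.265, 0.4006, 0.4225]
ee_rot: [1.172, 2.915, 0.0]
wrist_force: [0.8, 1.7, 0.7]
finger_gap: 0.171
```

```bash
cat > st.py <<'E'
from h import *
from scipy.spatial.transform import Rotation as R
import sys
s=bot.sense();p=np.array(s["tool_pos"]);M=R.from_rotvec(s["ee_rot"]).as_matrix()
print("t",round(s["time_s"],2),"pos",p,"taz",tp(p),"F",np.array(s["wrist_force"]),"gap",round(s["finger_gap"],2),"q",np.array(s["joints"]))
yaw=np.arctan2(M[1,1],M[0,1]);print("yaw err about tool z",yaw-np.arctan2(-.126,.992),"tilt",M[:,2])
if len(sys.argv)>3:
    t,a,z=map(float,sys.argv[1:4]);g=np.r_[tw(t,a),z];print("shares",M.T@(g-p)/.25)
E
python3 st.py 0 .30 .42
```

```text
t 1.1 pos [0.265  0.4006 0.4225] taz [-0.3973 -0.2067  0.4225] F [0.7548 1.6985 0.7038] gap 0.17 q [-1.1972 -0.0219  0.1131  1.4539  0.0025  1.7095 -0.2776]
yaw err about tool z 0.9324329143459382 tilt [ 0. -0. -1.]
shares [-2.4841 -0.6806  0.01  ]
```

>>> {"op": "step_arm", "data": {"commands": "-0.2 -0.06 0 0.3; -0.4 -0.1 0 0.6; -0.6 -0.16 0 0.9; -0.8 -0.22 0 1; -1 -0.27 0 1; -1 -0.27 0 1; -1 -0.27 0 1; -1 -0.27 0 1"}}

```text
time_s: 2.1
tool_pos: [0.3972, 0.1824, 0.4223]
ee_rot: [-1.852, -2.538, 0.001]
wrist_force: [-0.1, 0.2, -0.0]
finger_gap: 0.009
```

```bash
python3 st.py 0 .30 .40
```

```text
t 2.1 pos [0.3972 0.1824 0.4223] taz [-0.2387 -0.0069  0.4223] F [-0.0863  0.1963 -0.0393] gap 0.01 q [-0.9627 -0.1462  0.3714  1.5565  0.0535  1.7216 -0.2768]
yaw err about tool z 0.4364948563543706 tilt [-0.0003 -0.0003 -1.    ]
shares [-1.516   0.3463  0.0894]
```

>>> {"op": "step_arm", "data": {"commands": "-0.15 0.03 0 0.3; -0.33 0.07 0 0.6; -0.5 0.12 0 0.87; -0.68 0.16 0 0.87; -0.85 0.2 0 0.87; -1 0.23 0 0.87; -1 0.23 0 0.87; -1 0.23 0 0.87"}}

```text
time_s: 3.1
tool_pos: [0.5283, -0.038, 0.4222]
ee_rot: [-2.356, -2.078, 0.001]
wrist_force: [-0.7, 0.7, 0.1]
finger_gap: 0.004
```

```bash
python3 st.py 0 .29 .23
```

```text
t 3.1 pos [ 0.5283 -0.038   0.4222] taz [-0.0808  0.1953  0.4222] F [-0.6668  0.6674  0.0644] gap 0.0 q [-0.6659  0.0897  0.7215  1.3645 -0.0599  1.7102 -0.08  ]
yaw err about tool z 0.001044680881278598 tilt [-0.0007  0.0002 -1.    ]
shares [-0.3793  0.3234  0.7686]
```

>>> {"op": "step_arm", "data": {"commands": "-0.2 0.15 0 0; -0.38 0.32 0 0; -0.38 0.32 0.15 0; -0.38 0.32 0.35 0; -0.38 0.32 0.55 0; -0.38 0.32 0.7 0; -0.38 0.32 0.77 0; -0.38 0.32 0.77 0"}}

```text
time_s: 4.1
tool_pos: [0.5957, -0.1426, 0.2298]
ee_rot: [-2.355, -2.077, 0.0]
wrist_force: [-0.4, 0.3, -0.0]
finger_gap: 0.004
```

```bash
python3 st.py 0 .235 .228; python3 - <<'E'
from h import *
for n in("side",):
    p,W,ok=shot(n);cv2.imwrite("pics/s1.png",cv2.resize(p[100:260,180:400,::-1],None,fx=3.5,fy=3.5,interpolation=2))
    P=tp(W);s=bot.sense();q=tp(np.array(s["tool_pos"]))
    m=ok&(abs(P[...,0]-q[0])<.06)&(abs(P[...,1]-q[1])<.045)&(P[...,2]>q[2]-.02)&(P[...,2]<q[2]+.06)
    Q=P[m];print(q,len(Q),np.percentile(Q,[1,50,99],axis=0))
E
```

```text
t 4.1 pos [ 0.5957 -0.1426  0.2298] taz [-0.0008  0.2905  0.2298] F [-0.4115  0.3456 -0.007 ] gap 0.0 q [-0.4511  0.3699  0.7966  1.5208 -0.2676  1.3646  0.2414]
yaw err about tool z 0.0008942438416281728 tilt [-0.001   0.0007 -1.    ]
shares [0.2221 0.0036 0.0073]
[-0.0003  0.2911  0.231 ] 72 [[-0.0135  0.2814  0.2281]
 [-0.0079  0.3019  0.2442]
 [ 0.0073  0.3061  0.2637]]
```

View pics/s1.png

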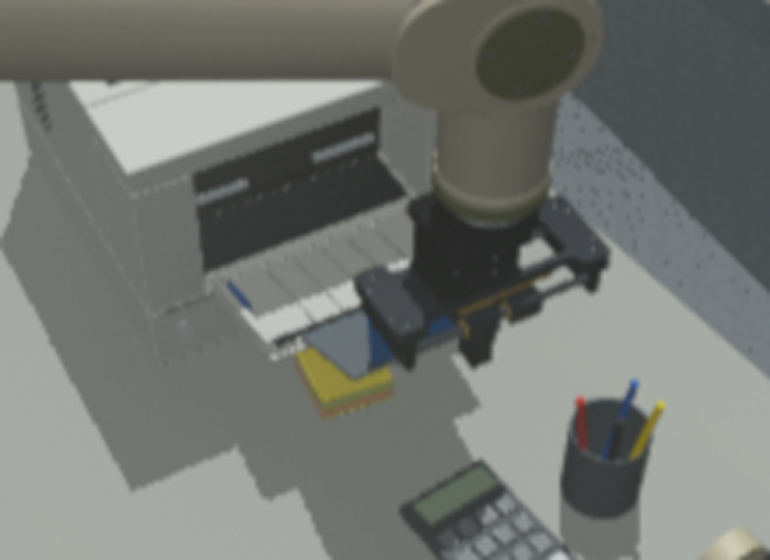

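View 5: the gripper is clear and just outside the stop. The body ends are about 70 mm above the fingertips, as specified, so I'll fold the stop now.

>>> {"op": "step_arm", "data": {"commands": "0.1 0 0 0; 0.18 0 0 0; 0.222 0 -0.005 0; 0.255 0 0.003 0; 0.286 0 0.011 0; 0.312 0 0.028 0; 0.338 0 0.047 0; 0.338 0 0.047 0"}}

```text
time_s: 5.15
tool_pos: [0.6062, -0.0594, 0.2176]
ee_rot: [-2.357, -2.076, 0.001]
wrist_force: [0.6, 0.3, -0.9]
finger_gap: 0.008
```

>>> {"op": "step_arm", "data": {"commands": "0.02 0 0.02 0; 0.036 0 0.048 0; 0.046 0 0.08 0; 0.054 0 0.11 0; 0.06 0 0.13 0; 0.065 0 0.145 0; 0.065 0 0.15 0; 0.065 0 0.15 0"}}

```text
time_s: 6.15
tool_pos: [0.6084, -0.044, 0.1808]
ee_rot: [-2.358, -2.076, -0.0]
wrist_force: [0.4, -0.2, 0.5]
finger_gap: 0.004
```

```bash
python3 st.py 0 .19 .177
```

```text
t 6.15 pos [ 0.6084 -0.044   0.1808] taz [-0.0006  0.1911  0.1808] F [ 0.4458 -0.2324  0.4845] gap 0.0 q [-0.5872  0.3899  0.7517  1.5939 -0.2756  1.2671  0.0829]
yaw err about tool z -0.0007769106692151473 tilt [ 0.0001  0.0001 -1.    ]
shares [0.0043 0.0023 0.0153]
```

>>> {"op": "step_arm", "data": {"commands": "0 0 0.008 0; 0 0 0.014 0; 0 0 0.018 0; 0 0 0.022 0; 0 0 0.026 0; 0 0 0.026 0; 0 0 0.026 0; 0 0 0.026 0"}}

```text
time_s: 7.15
tool_pos: [0.6084, -0.0439, 0.1743]
ee_rot: [-2.358, -2.076, -0.0]
wrist_force: [0.7, -0.1, 0.2]
finger_gap: 0.006
```

>>> {"op": "step_arm", "data": {"commands": "0 0 0.004 0; 0 0 0.008 0; 0 0 0.012 0; 0 0 0.016 0; 0 0 0.016 0; 0 0 0.016 0; 0 0 0.016 0; 0 0 0.016 0"}}

```text
time_s: 8.15
tool_pos: [0.6086, -0.0441, 0.1706]
ee_rot: [2.358, 2.076, 0.001]
wrist_force: [-1.2, -0.6, 5.8]
finger_gap: 0.008
```

>>> {"op": "step_arm", "data": {"commands": "0 0 -0.1 0; -0.05 0 -0.18 0; -0.2 0 -0.2 0; -0.4 0 -0.2 0; -0.44 0 -0.1 0; -0.44 0 -0.04 0; -0.44 0 0.02 0; -0.44 0 0.02 0"}}

```text
time_s: 9.15
tool_pos: [0.5942, -0.1518, 0.1641]
ee_rot: [-2.355, -2.077, 0.002]
wrist_force: [1.3, 0.4, 0.1]
finger_gap: 0.002
```

```bash
python3 st.py 0 .245 .17; python3 - <<'E'
from h import *
for n in("top","side"):
    p,W,ok=shot(n);cv2.imwrite(f"pics/{n}2.png",cv2.resize(p[100:260,180:400,::-1],None,fx=3,fy=3,interpolation=2))
    print(n);[print(*o) for o in prof(n,p,W,ok,-.08,-.02) if o[0]>.1]
    P=tp(W);b=blue(p,W,ok)&(P[...,1]>.1)&(P[...,1]<.3)&(P[...,2]>.12);Q=P[b];print("blue",len(Q),np.percentile(Q,[2,50,98],axis=0) if len(Q) else "")
E
```

```text
t 9.15 pos [ 0.5942 -0.1518  0.1641] taz [-0.0011  0.2998  0.1641] F [1.2936 0.4373 0.0639] gap 0.0 q [-0.4211  0.4225  0.7761  1.6038 -0.308   1.2443  0.2859]
yaw err about tool z 0.0009609744235010431 tilt [-0.0019  0.0005 -1.    ]
shares [ 0.2192  0.0046 -0.0235]
top
0.11 54 0.119 0.122 0.126
0.12 52 0.121 0.131 0.142
0.13 58 0.132 0.139 0.142
0.14 55 0.138 0.142 0.146
0.15 60 0.141 0.145 0.149
0.16 56 0.144 0.149 0.152
0.17 57 0.15 0.155 0.164
0.18 59 0.156 0.162 0.166
0.19 61 0.159 0.166 0.17
0.2 60 0.162 0.17 0.174
0.21 63 0.167 0.173 0.178
0.22 62 0.168 0.177 0.18
0.23 72 0.172 0.179 0.566
0.24 118 0.519 0.571 0.579
0.25 140 0.572 0.577 0.585
0.26 134 0.573 0.579 0.591
0.27 137 0.572 0.581 0.592
0.28 128 0.573 0.584 0.593
0.29 124 0.574 0.583 0.591
0.3 118 0.571 0.58 0.586
0.31 118 0.559 0.574 0.581
blue 690 [[-0.0615  0.1701  0.1574]
 [ 0.0007  0.2012  0.1709]
 [ 0.0642  0.2263  0.1811]]
side
0.11 19 0.117 0.119 0.121
0.12 4 0.133 0.134 0.135
0.13 43 0.132 0.135 0.14
0.14 33 0.136 0.138 0.142
0.15 32 0.138 0.143 0.145
0.16 29 0.143 0.147 0.15
0.17 20 0.148 0.15 0.16
0.18 25 0.151 0.159 0.163
0.19 20 0.156 0.159 0.166
0.2 14 0.159 0.163 0.168
0.21 13 0.161 0.165 0.167
0.22 12 0.166 0.168 0.171
0.23 14 0.167 0.17 0.174
0.24 16 0.469 0.573 0.576
0.25 32 0.572 0.575 0.576
0.26 48 0.569 0.574 0.588
0.27 69 0.274 0.571 0.589
0.28 122 0.275 0.349 0.59
0.29 174 0.275 0.384 0.589
0.3 222 0.276 0.414 0.584
0.31 257 0.275 0.413 0.578
blue 40 [[-0.0708  0.1631  0.1476]
 [-0.0539  0.1842  0.161 ]
 [-0.004   0.2206  0.1881]]
```

View pics/side2.png

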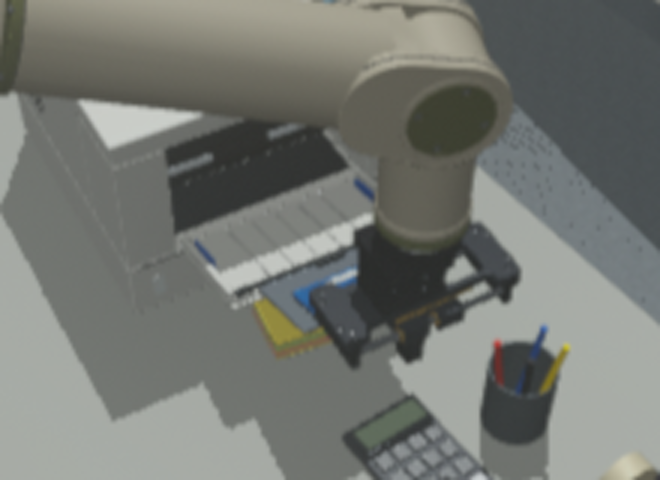

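View 6: the blue stop lies flat on the extension (around side crop (325,285)). The depth profile agrees, with its top about 5 mm above the extension's surface. Next I'll push the extension's edge up along its arc.

>>> {"op": "step_arm", "data": {"commands": "0.1 0 0.056 0; 0.175 0 0.072 0; 0.217 0 0.072 0; 0.231 0 0.028 0; 0.247 0 -0.016 0; 0.267 0 -0.056 0; 0.29 0 -0.096 0; 0.29 0 -0.096 0"}}

```text
time_s: 10.25
tool_pos: [0.6043, -0.0813, 0.1905]
ee_rot: [2.357, 2.075, 0.002]
wrist_force: [0.1, -3.2, 1.8]
finger_gap: 0.007
```

```bash
python3 st.py 0 .2273 .188; python3 - <<'E'
from h import *
for n in("side",):
    p,W,ok=shot(n);cv2.imwrite(f"pics/{n}3.png",cv2.resize(p[100:260,180:400,::-1],None,fx=3,fy=3,interpolation=2))
    print(n);[print(*o) for o in prof(n,p,W,ok,-.08,-.02) if .04<o[0]<.25]
E
```

```text
t 10.25 pos [ 0.6043 -0.0813  0.1905] taz [-0.      0.2286  0.1905] F [ 0.1259 -3.1771  1.8294] gap 0.01 q [-0.5413  0.3838  0.7719  1.5849 -0.2761  1.2837  0.1456]
yaw err about tool z -0.0005648797267144845 tilt [ 0.0018 -0.0001 -1.    ]
shares [0.0052 0.     0.0101]
side
0.05 32 0.099 0.103 0.107
0.06 27 0.102 0.105 0.109
0.07 30 0.105 0.109 0.113
0.08 29 0.108 0.111 0.113
0.09 26 0.111 0.114 0.116
0.1 28 0.112 0.117 0.12
0.11 12 0.116 0.119 0.123
0.12 4 0.135 0.136 0.137
0.13 19 0.131 0.137 0.14
0.14 15 0.136 0.142 0.146
0.15 9 0.148 0.152 0.155
0.16 11 0.156 0.162 0.17
0.17 9 0.165 0.169 0.176
0.18 47 0.174 0.597 0.599
0.19 61 0.182 0.597 0.6
0.2 73 0.19 0.359 0.604
0.21 119 0.199 0.359 0.609
0.22 180 0.199 0.349 0.609
0.23 184 0.3 0.414 0.609
0.24 251 0.301 0.435 0.606
```

View pics/side3.png

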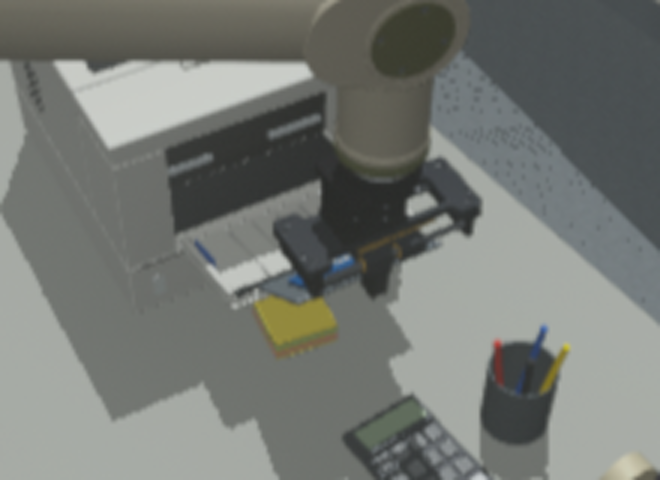

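View 7: the extension has risen to about 40° with the tray still down, at about 3 N. Continuing the arc.

>>> {"op": "step_arm", "data": {"commands": "0.025 0 -0.03 0; 0.053 0 -0.058 0; 0.085 0 -0.07 0; 0.116 0 -0.078 0; 0.15 0 -0.085 0; 0.187 0 -0.085 0; 0.225 0 -0.085 0; 0.263 0 -0.085 0"}}

```text
time_s: 11.3
tool_pos: [0.612, -0.0148, 0.2102]
ee_rot: [-2.357, -2.076, 0.0]
wrist_force: [-0.2, -2.4, 0.2]
finger_gap: 0.005
```

```bash
python3 st.py 0 .1617 .21; python3 - <<'E'
from h import *
for n in("side",):
    p,W,ok=shot(n)
    print(n);[print(*o) for o in prof(n,p,W,ok,-.09,-.02) if .04<o[0]<.25]
E
```

```text
t 11.3 pos [ 0.612  -0.0148  0.2102] taz [-0.0008  0.1617  0.2102] F [-0.2365 -2.4443  0.1714] gap 0.01 q [-0.6353  0.3726  0.7561  1.549  -0.2608  1.3244  0.0241]
yaw err about tool z -8.27825425000761e-05 tilt [-0.0005  0.0004 -1.    ]
shares [-0.0001  0.003   0.001 ]
side
0.05 27 0.101 0.103 0.107
0.06 25 0.104 0.107 0.109
0.07 19 0.106 0.108 0.11
0.08 18 0.108 0.111 0.113
0.09 13 0.111 0.114 0.117
0.1 9 0.115 0.116 0.119
0.11 7 0.117 0.119 0.468
0.12 46 0.123 0.615 0.618
0.13 200 0.122 0.285 0.617
0.14 260 0.125 0.185 0.611
0.15 250 0.206 0.319 0.623
0.16 173 0.32 0.388 0.628
0.17 222 0.32 0.447 0.628
0.18 318 0.32 0.433 0.624
0.19 445 0.296 0.388 0.618
0.2 379 0.291 0.443 0.617
0.21 830 0.53 0.575 0.612
```

>>> {"op": "step_arm", "data": {"commands": "0.05 0 0 0; 0.09 0 0 0; 0.131 0 0.004 0; 0.171 0 0.014 0; 0.208 0 0.023 0; 0.243 0 0.04 0; 0.277 0 0.06 0; 0.307 0 0.088 0"}}

```text
time_s: 12.35
tool_pos: [0.6218, 0.0609, 0.1881]
ee_rot: [-2.358, -2.076, -0.0]
wrist_force: [-0.6, -0.1, 0.8]
finger_gap: 0.005
```

```bash
python3 st.py 0 .0679 .165
```

```text
t 12.35 pos [0.6218 0.0609 0.1881] taz [-0.0005  0.0853  0.1881] F [-0.6487 -0.1314  0.7635] gap 0.01 q [-0.7177  0.4139  0.7211  1.5422 -0.2802  1.2912 -0.0876]
yaw err about tool z -0.0005011647691013366 tilt [ 0.0001  0.0003 -1.    ]
shares [0.0697 0.002  0.0925]
```

>>> {"op": "step_arm", "data": {"commands": "0.028 0 0.026 0; 0.049 0 0.06 0; 0.069 0 0.092 0; 0.073 0 0.132 0; 0.077 0 0.168 0; 0.077 0 0.195 0; 0.077 0 0.21 0; 0.077 0 0.22 0"}}

```text
time_s: 13.35
tool_pos: [0.6242, 0.0791, 0.1334]
ee_rot: [2.358, 2.076, -0.0]
wrist_force: [0.2, -0.4, 0.3]
finger_gap: 0.005
```

>>> {"op": "step_arm", "data": {"commands": "0 0 0.004 0; 0 0 0.008 0; 0 0 0.012 0; 0 0 0.016 0; 0 0 0.02 0; 0 0 0.02 0; 0 0 0.02 0; 0 0 0.02 0"}}

```text
time_s: 14.35
tool_pos: [0.6242, 0.0794, 0.1285]
ee_rot: [-2.358, -2.076, -0.0]
wrist_force: [-1.0, -0.1, 1.2]
finger_gap: 0.005
```

```bash
python3 st.py 0 .066 .125
```

```text
t 14.35 pos [0.6242 0.0794 0.1285] taz [-0.0005  0.0667  0.1285] F [-1.0221 -0.0628  1.2488] gap 0.01 q [-0.7208  0.4742  0.6909  1.5968 -0.3194  1.1865 -0.0901]
yaw err about tool z -0.000582560717536762 tilt [-0.      0.0001 -1.    ]
shares [0.0028 0.0021 0.0141]
```

>>> {"op": "step_arm", "data": {"commands": "0 0 0.004 0; 0 0 0.008 0; 0 0 0.012 0; 0 0 0.016 0; 0 0 0.02 0; 0 0 0.02 0; 0 0 0.02 0; 0 0 0.02 0"}}

```text
time_s: 15.35
tool_pos: [0.6246, 0.0792, 0.1271]
ee_rot: [-2.358, -2.075, -0.004]
wrist_force: [-13.5, -0.5, 31.5]
finger_gap: 0.005
```

>>> {"op": "step_arm", "data": {"commands": "0 0 -0.03 0; 0 0 -0.15 0; -0.1 0 -0.28 0; -0.3 0 -0.28 0; -0.5 0 -0.28 0; -0.6 0 -0.15 0; -0.6 0 0 0; -0.6 0 0 0"}}

```text
time_s: 16.35
tool_pos: [0.6034, -0.0692, 0.1211]
ee_rot: [-2.356, -2.073, 0.006]
wrist_force: [-0.2, -0.5, 0.9]
finger_gap: 0.003
```

```bash
python3 st.py 0 .155 .105; python3 - <<'E'
from h import *
for n in("top","side"):
    p,W,ok=shot(n);cv2.imwrite(f"pics/{n}4.png",cv2.resize(p[100:260,180:400,::-1],None,fx=3,fy=3,interpolation=2))
    print(n);[print(*o) for o in prof(n,p,W,ok,-.08,-.02) if o[0]<.2]
E
```

```text
t 16.35 pos [ 0.6034 -0.0692  0.1211] taz [-0.0024  0.2168  0.1211] F [-0.1628 -0.4794  0.938 ] gap 0.0 q [-0.534   0.4469  0.7376  1.6625 -0.3213  1.1628  0.1579]
yaw err about tool z -0.0009722012025631388 tilt [-0.005 -0.    -1.   ]
shares [0.2471 0.0098 0.0644]
top
-0.03 82 0.088 0.275 0.279
-0.02 122 0.085 0.273 0.278
-0.01 123 0.085 0.273 0.278
0.0 112 0.09 0.254 0.276
0.01 42 0.092 0.096 0.11
0.02 51 0.108 0.113 0.118
0.03 52 0.111 0.115 0.121
0.04 53 0.114 0.118 0.122
0.05 55 0.117 0.122 0.125
0.06 54 0.12 0.124 0.127
0.07 55 0.123 0.128 0.131
0.08 56 0.125 0.129 0.133
0.09 51 0.128 0.131 0.135
0.1 56 0.131 0.135 0.139
0.11 56 0.133 0.136 0.14
0.12 55 0.135 0.139 0.142
0.13 60 0.124 0.13 0.141
0.14 5 0.126 0.128 0.131
0.16 47 0.506 0.531 0.538
0.17 119 0.532 0.536 0.543
0.18 121 0.533 0.538 0.551
0.19 119 0.531 0.542 0.556
side
-0.03 44 0.082 0.087 0.27
-0.02 51 0.081 0.087 0.275
-0.01 49 0.083 0.089 0.275
0.0 128 0.09 0.258 0.273
0.02 23 0.106 0.109 0.112
0.03 30 0.109 0.112 0.116
0.04 36 0.113 0.115 0.118
0.05 24 0.115 0.117 0.119
0.06 37 0.117 0.12 0.122
0.07 30 0.119 0.123 0.127
0.08 31 0.123 0.126 0.129
0.09 30 0.127 0.129 0.131
0.1 29 0.12 0.131 0.134
0.11 14 0.128 0.134 0.136
0.12 12 0.121 0.135 0.139
0.13 22 0.121 0.128 0.137
0.14 4 0.121 0.126 0.129
0.16 3 0.532 0.534 0.535
0.17 28 0.534 0.536 0.538
0.18 50 0.288 0.535 0.538
0.19 47 0.232 0.291 0.55
```

View pics/side4.png

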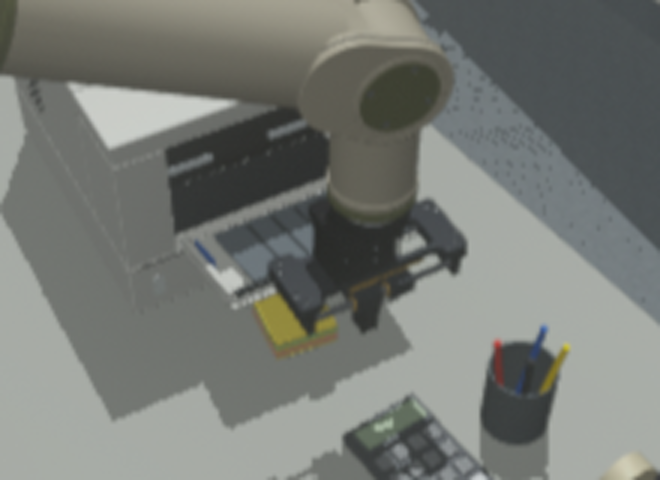

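View 8: the extension lies flat on the tray. Its slope is 16° against the tray's 15°, and it sits a uniform 15 mm above the tray face. Now I'll lift the tray with the fingers open, giving two symmetric contacts clear of the central knob.

>>> {"op": "step_arm", "data": {"commands": "0.05 0 0.06 0; 0.12 0 0.088 0; 0.2 0 0.088 0; 0.247 0 0.088 0; 0.275 0 0.088 0; 0.289 0 0.056 0; 0.299 0 0.02 0; 0.311 0 -0.024 0", "gripper": 0}}

```text
time_s: 17.45
tool_pos: [0.6152, 0.0061, 0.1306]
ee_rot: [2.359, 2.073, -0.0]
wrist_force: [0.8, -5.0, -2.0]
finger_gap: 0.834
```

```bash
python3 st.py 0 .139 .128; python3 - <<'E'
from h import *
for n in("top","side"):
    p,W,ok=shot(n)
    print(n);[print(*o) for o in prof(n,p,W,ok,-.1,-.02) if .0<o[0]<.16]
E
```

```text
t 17.45 pos [0.6152 0.0061 0.1306] taz [-0.0002  0.1405  0.1306] F [ 0.7841 -5.012  -1.9573] gap 0.83 q [-0.6428  0.4466  0.7237  1.6361 -0.3135  1.1782  0.0244]
yaw err about tool z -0.0024986672118945397 tilt [ 0.0007 -0.0011 -1.    ]
shares [0.0061 0.0008 0.0103]
top
0.01 54 0.094 0.099 0.117
0.02 69 0.103 0.117 0.122
0.03 74 0.105 0.121 0.126
0.04 73 0.111 0.125 0.13
0.05 34 0.114 0.129 0.133
0.09 44 0.525 0.542 0.547
0.1 157 0.538 0.545 0.552
0.11 154 0.54 0.547 0.563
0.12 157 0.54 0.554 0.568
0.13 157 0.542 0.558 0.572
0.14 163 0.543 0.558 0.572
0.15 161 0.542 0.556 0.571
side
0.01 15 0.094 0.097 0.158
0.02 15 0.098 0.113 0.117
0.03 18 0.102 0.118 0.122
0.04 22 0.106 0.122 0.125
0.05 21 0.11 0.125 0.129
0.06 16 0.115 0.119 0.135
0.07 24 0.119 0.133 0.14
0.08 17 0.123 0.139 0.143
0.09 21 0.128 0.143 0.543
0.1 55 0.145 0.542 0.547
0.11 87 0.153 0.301 0.547
0.12 124 0.141 0.242 0.552
0.13 162 0.142 0.266 0.564
0.14 185 0.236 0.335 0.569
0.15 244 0.149 0.35 0.566
```

>>> {"op": "step_arm", "data": {"commands": "0.022 0 -0.052 0; 0.047 0 -0.1 0; 0.076 0 -0.148 0; 0.108 0 -0.188 0; 0.144 0 -0.224 0; 0.184 0 -0.256 0; 0.226 0 -0.28 0; 0.271 0 -0.304 0"}}

```text
time_s: 18.55
tool_pos: [0.6241, 0.0741, 0.207]
ee_rot: [2.359, 2.073, 0.002]
wrist_force: [-0.4, -4.7, 2.8]
finger_gap: 0.998
```

```bash
python3 st.py 0 .0351 .217; python3 - <<'E'
from h import *
p,W,ok=shot("side");P=tp(W)
m=ok&(abs(P[...,0])<.115)&(P[...,1]>.005)&(P[...,1]<.15)&(P[...,2]>.09)&(P[...,2]<.26)
for z in np.arange(.1,.26,.02):
    s=m&(abs(P[...,2]-z)<.008)
    if s.sum()>3: print(round(z,2),s.sum(),np.percentile(P[s][:,1],[10,50,90]),np.percentile(P[s][:,0],[5,95]))
E
```

```text
t 18.55 pos [0.6241 0.0741 0.207 ] taz [0.0001 0.072  0.207 ] F [-0.3975 -4.6783  2.8033] gap 1.0 q [-0.7396  0.4094  0.7295  1.5083 -0.2767  1.3279 -0.1134]
yaw err about tool z -0.0021418900441109445 tilt [ 0.0017 -0.0001 -1.    ]
shares [ 0.1476 -0.0007 -0.0399]
0.1 66 [0.0053 0.0073 0.0096] [-0.1045  0.0968]
0.12 87 [0.0129 0.0165 0.0192] [-0.1026  0.1004]
0.14 81 [0.0225 0.0263 0.0282] [-0.1064  0.105 ]
0.16 83 [0.0317 0.0357 0.0383] [-0.1054  0.098 ]
0.18 82 [0.0421 0.0448 0.048 ] [-0.105   0.1027]
0.2 106 [0.0402 0.0546 0.0588] [-0.1017  0.0979]
0.22 259 [0.0489 0.0604 0.0751] [-0.1071  0.0955]
0.24 37 [0.0739 0.0836 0.0866] [-0.0577  0.0519]
```

>>> {"op": "step_arm", "data": {"commands": "0.024 0 -0.012 0; 0.047 0 -0.024 0; 0.072 0 -0.036 0; 0.095 0 -0.048 0; 0.115 0 -0.06 0; 0.135 0 -0.064 0; 0.155 0 -0.064 0; 0.17 0 -0.064 0"}}

```text
time_s: 19.6
tool_pos: [0.6291, 0.1174, 0.2216]
ee_rot: [2.358, 2.076, 0.0]
wrist_force: [-0.6, -1.1, 0.7]
finger_gap: 1.002
```

>>> {"op": "step_arm", "data": {"commands": "0.006 0 0 0; 0.012 0 0 0; 0.016 0 0 0; 0.02 0 0 0; 0.024 0 0 0; 0.028 0 0 0; 0.028 0 0 0; 0.028 0 0 0"}}

```text
time_s: 20.6
tool_pos: [0.6298, 0.123, 0.2216]
ee_rot: [2.359, 2.075, -0.001]
wrist_force: [-0.6, -5.4, 1.9]
finger_gap: 1.0
```

```bash
python3 st.py 0 .0095 .22
```

```text
t 20.6 pos [0.6298 0.123  0.2216] taz [-0.0004  0.0227  0.2216] F [-0.5916 -5.3904  1.8556] gap 1.0 q [-0.7862  0.4319  0.7151  1.4468 -0.2832  1.3685 -0.1878]
yaw err about tool z -0.0015587915595051127 tilt [-0.0003 -0.0008 -1.    ]
shares [0.0528 0.0017 0.0062]
```

>>> {"op": "step_arm", "data": {"commands": "0.003 0 0 0; 0.006 0 0 0; 0.009 0 0 0; 0.012 0 0 0; 0.014 0 0 0; 0.016 0 0 0; 0.018 0 0 0; 0.018 0 0 0"}}

```text
time_s: 21.6
tool_pos: [0.6301, 0.1248, 0.2217]
ee_rot: [2.36, 2.071, -0.005]
wrist_force: [-3.7, -10.8, 5.2]
finger_gap: 1.002
```

>>> {"op": "step_arm", "data": {"commands": "0.002 0 0 0; 0.004 0 0 0; 0.006 0 0 0; 0.008 0 0 0; 0.008 0 0 0; 0.008 0 0 0; 0.008 0 0 0; 0.008 0 0 0"}}

```text
time_s: 22.6
tool_pos: [0.6307, 0.1291, 0.222]
ee_rot: [2.358, 2.074, -0.001]
wrist_force: [-2.2, -5.7, 4.7]
finger_gap: 1.001
```

>>> {"op": "step_arm", "data": {"commands": "0.003 0 0 0; 0.006 0 0 0; 0.008 0 0 0; 0.01 0 0 0; 0.012 0 0 0; 0.012 0 0 0; 0.012 0 0 0; 0.012 0 0 0"}}

```text
time_s: 23.6
tool_pos: [0.631, 0.1338, 0.2214]
ee_rot: [-2.357, -2.076, -0.0]
wrist_force: [1.1, -0.7, -0.2]
finger_gap: 1.001
```

```bash
python3 st.py 0 .0095 .22
```

```text
t 23.6 pos [0.631  0.1338 0.2214] taz [-0.0006  0.0119  0.2214] F [ 1.1417 -0.7338 -0.1725] gap 1.0 q [-0.7945  0.4391  0.7105  1.4374 -0.2872  1.3706 -0.2007]
yaw err about tool z -0.0002564944779668288 tilt [-0.0002  0.0004 -1.    ]
shares [0.0095 0.0025 0.0054]
```

>>> {"op": "step_arm", "data": {"commands": "0.002 0 0 0; 0.004 0 0 0; 0.006 0 0 0; 0.007 0 0 0; 0.007 0 0 0; 0.007 0 0 0; 0.007 0 0 0; 0.007 0 0 0"}}

```text
time_s: 24.6
tool_pos: [0.6313, 0.1353, 0.2216]
ee_rot: [-2.358, -2.076, -0.0]
wrist_force: [-0.0, 0.5, -0.4]
finger_gap: 1.0
```

>>> {"op": "step_arm", "data": {"commands": "0.002 0 0 0; 0.004 0 0 0; 0.005 0 0 0; 0.005 0 0 0; 0.005 0 0 0; 0.005 0 0 0; 0.005 0 0 0; 0.005 0 0 0"}}

```text
time_s: 25.6
tool_pos: [0.6315, 0.1362, 0.2216]
ee_rot: [2.358, 2.076, -0.0]
wrist_force: [-1.5, -2.1, 2.0]
finger_gap: 1.005
```

>>> {"op": "step_arm", "data": {"commands": "0.002 0 0 0; 0.003 0 0 0; 0.004 0 0 0; 0.004 0 0 0; 0.004 0 0 0; 0.004 0 0 0; 0.004 0 0 0; 0.004 0 0 0"}}

```text
time_s: 26.6
tool_pos: [0.6315, 0.1362, 0.2216]
ee_rot: [2.358, 2.075, -0.002]
wrist_force: [-3.2, -6.0, 3.1]
finger_gap: 1.001
```

Against the rigid stop, flush (a = 9.4 mm against the expected 9.5 mm). Retreating.

>>> {"op": "step_arm", "data": {"commands": "-0.03 0 0 0; -0.1 0 0 0; -0.25 0 0 0; -0.45 0 -0.1 0; -0.65 0 -0.25 0; -0.85 0 -0.4 0; -0.95 0 -0.5 0; -0.95 0 -0.5 0"}}

```text
time_s: 27.6
tool_pos: [0.6012, -0.1022, 0.3486]
ee_rot: [2.361, 2.068, 0.004]
wrist_force: [-0.9, -0.2, -0.6]
finger_gap: 1.0
```

```bash
python3 st.py; python3 - <<'E'
from h import *
p,W,ok=shot("side");cv2.imwrite("pics/fin.png",p[:,:,::-1]);P=tp(W)
for z in np.arange(.1,.27,.02):
    s=ok&(abs(P[...,0])<.11)&(abs(P[...,1])<.08)&(abs(P[...,2]-z)<.008)
    if s.sum()>3: print(round(z,2),s.sum(),np.percentile(P[s][:,1],[10,50,90]))
E
```

```text
t 27.6 pos [ 0.6012 -0.1022  0.3486] taz [-0.0004  0.2497  0.3486] F [-0.9156 -0.1891 -0.5884] gap 1.0 q [-0.5221  0.3235  0.8271  1.3235 -0.2369  1.5905  0.1406]
yaw err about tool z -0.005768993131618216 tilt [ 0.0038 -0.0003 -1.    ]
0.1 145 [-0.0024  0.0008  0.0028]
0.12 145 [-0.0022  0.0006  0.0032]
0.14 137 [-0.0023  0.001   0.0039]
0.16 135 [-0.002   0.0009  0.0031]
0.18 127 [-0.0018  0.0008  0.0033]
0.2 127 [-0.0022  0.0005  0.0034]
0.22 125 [-0.0014  0.0013  0.0038]
0.24 152 [-0.008  -0.0006  0.003 ]
0.26 206 [-0.0026  0.0002  0.0032]
```

View pics/fin.png

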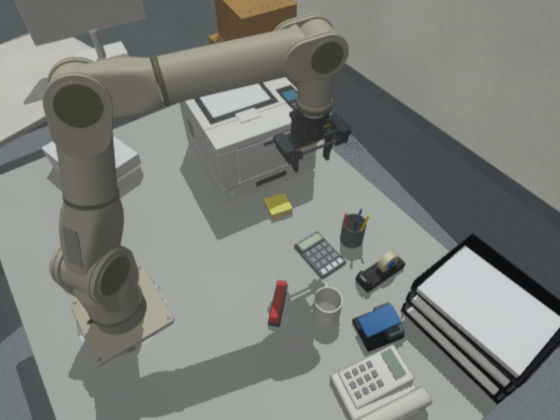

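View 9: the tray is shut and flush (printer front at about (265,155)) and the desk items haven't moved. I'll check the dark mark at (272,178) and whether the loose things moved, then hand in.

```bash
python3 - <<'E'
from h import *
p,W,ok=shot("side");P=tp(W);z=np.load("side0.npz")
for u,v in((262,182),(272,178),(282,174)): print(P[v,u],p[v,u])
d=np.abs(p.astype(int)-z["p"]).max(2);print("changed px desk right/below", [(int((d[a:b,c:e]>60).sum())) for a,b,c,e in((200,340,265,420),(190,220,262,295))])
q=P[ok&(abs(P[...,0])<.11)&(P[...,2]>.1)&(P[...,2]<.235)&(abs(P[...,1])<.02)]
print("tray lean rad",np.polyfit(q[:,2],q[:,1],1)[0]); print(bot.hand_in())
E
```

```text
[-0.0353  0.0015  0.0506] [53 54 52]
[0.0042 0.0021 0.0517] [51 54 50]
[ 0.0458 -0.      0.0495] [50 52 49]
changed px desk right/below [1088, 273]
tray lean rad -0.008264180417530945
the job is handed in; nothing more can be done
None
```

The hand-feed tray is folded away and shut, and the job is handed in at about 28 s. I laid the stop flat on the extension, folded the extension flat onto the tray, then swung the tray up and pressed it past its catch.

**Catch and flushness:** the force rose to about 12 N, then dropped to about 0 as the catch gave way. The tray then met its rigid stop at about 7 N. After the arm backed off, the tray stayed upright. Its face is within about 1 mm of the printer's front plane and its lean is about 0.01 rad, which is within measuring error.

**Forces:** most contacts were under about 8 N. The last press of the folded extension onto the tray spiked to about 34 N, firmer than I intended. It was taken on the fingertips, against the tray resting on its open stop.

**Desk items:** they look unmoved in the final picture. My pixel-difference check on them was inconclusive: many pixels had changed, which I think is the arm's and tray's shadows, but I did not confirm that. The arm did not touch them at any point I saw.

**Dark mark:** a dark slot now shows at 50 mm height. It is on the printer's front below the tray, so it is not part of the tray.

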